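# Tap a stuck whetstone out of its holder

### The arm

A 6-joint arm with a two-finger parallel gripper is mounted at the origin on the work surface. World frame = base frame: x ahead of the robot, y to its left, z up, the work surface at z = 0. Lengths are in m, angles in degrees, forces in N, time in s.
With the tool pointing down it reaches from about 0.35 to 0.875 m from the base axis. Payload 4.2 kg.
Tool frame: the origin (TCP) lies midway between the tips of the shut fingers; the grasp point (between the pads) lies 19 mm behind it; y points along the fingers, z is the direction in which the jaws open and shut, and the axes are right-handed (so a half turn about y gives the same grasp; the last joint's range is limited). The gripper opens to 87 mm and grips with 3 to 60 N. Pads are 19 mm wide; open, the fingers measure 117 mm over their backs; the gripper's body (75 mm by 190 mm) begins 51 mm behind the grasp point.
Start: joints at [84.775, 22.042, 0.453, 0, -68.411, -14.817], TCP at [0.214, 0.587, 0.195] pointing down, gripper open.
Joint ranges: [-179.83, 179.83], [-69.29, 118.12], [-61.27, 80.66], [-181.25, 117.63], [-171.15, -9.14], [-177.46, 177.46]. Speed limits (degrees/s): [159.86, 159.86, 180, 180, 180, 180].

### API

Orientations are given as [roll, pitch, yaw] about the fixed x, y, z axes, in that order (R = Rz(yaw) Ry(pitch) Rx(roll)).
In Python, from workcell import env gives the robot as it stands. The module is installed in compiled form; this text tells all that it offers. Calls block until the motion is done:
- env.goto(position, orientation): joint-space move of the TCP to a pose.
- env.move_straight(position, rotation=None, rate=0.15, force_limit=None): straight line of the TCP; rotation=None keeps the orientation; rate is the mean speed in m/s. With force_limit (N) it stops when the force on the tool has changed by that much, and returns True; else False.
- env.set_joints(angles): joint-space move.
- env.gripper_to(opening, grasp_force=None): opening from 0.0 (shut) to 1.0 (fully open); grasp_force is the grip in N (None keeps the last); returns when the fingers have stopped.
- env.dwell(seconds).
- env.inverse_kinematics(position, orientation): joint angles nearest the present ones, or None.
- env.read_state(): the state.
- env.grab_frame(name): name is "scene" or "top" or "wrist"; returns a dict with "image" (384x512x3 uint8, blue, green, red), "fx", "fy", "cx", "cy" (pixels), "position" and "orientation" of the camera in the world. Camera axes: x right, y up, looking along -z (the intrinsics and any distortion apply to the point x, -y, -z); pixel columns grow to the right and rows downward; lengths in m; the calibration is good to about 2 mm. A picture is of the moment at which its call begins. There is no depth.
A pose or a line that the arm cannot do raises env.Unreachable and nothing moves.
- env.close_job(): hands the job in, once; it reports no verdict.
Trained networks look in a picture, given as the dict that the camera call returned (one of the last four; its "shot" number tells which), for a name from the list of things; names that differ only in an ending like _2 or _b are one class to them, and where a whole thing is asked for, a point or a joint stands for the part that bears it (a point fixed in the world has none). Each returns a list of dicts, best first, with "score" (0 to 1); they miss things now and then, are a little off and sometimes report something else, mostly with a low value. They report only what shows in the picture. A call takes as long as a camera call.
- env.search_frame(picture, thing): "xyz" ([x, y, z] in m, in world coordinates, good to about 4 mm: the middle of the surface that is visible of it).
- env.trace(picture, thing): "mask" (384x512 bool, what is visible of it).
The state is a dict: "clock": time; "joint_positions": joint angles; "qvel": joint speeds; "joint_torque": joint torques, N m; "position": TCP position; "tool_rot": TCP orientation; "force": force on the tool from outside, world axes, zero at the start; "wrist_torque": the same for the moment, N m; "opening": opening from 0.0 (shut) to 1.0 (fully open).
Only numpy, scipy, OpenCV 4.12 (cv2) and the standard library are available. Lean on these libraries where they do the work, as an engineer would, in place of code of your own. Each camera call takes 0.05 s, during which the arm holds its last target.

### The job

The whetstone is stuck in its holder: with the mallet, walk it out with light taps or pushes on alternate ends of its back face until both ends are clear of the blue jaws and the stone lies flat on the open front of the holder's bed, not pushed over its edge. Touch the brittle stone with nothing but the mallet and never press it harder than 17 N. Then stand the mallet upright back on the middle of its round pad and leave the other things on the bench where they are.

Things in the scene. Friction and masses are not known exactly. Their poses are not given: they have to be found in the camera images.
- holder: Fixed whetstone holder: aluminium bed 10 mm thick, 222 mm wide (y); origin on its underside on the table, below the middle of the clamped stone. x is the way out (yaw within 0.35 rad of straight away from the robot). The bed spans x -42 mm (back edge) to +115 mm (front edge); back and front are open.
- jaws_front (a point): On the bed's top, midway between the front ends of the two fixed blue jaws, axes as the holder, 10 mm ahead of its origin. The jaws are 46 mm long (x), 22 mm high above the bed, inner faces at about y +/-81 mm (play 0.6 to 1.4 mm an end). In each a black sprung clamp pin, 12 mm thick, its axis 29 mm behind this point, grips the stone's end and springs in 2.5 mm once it has passed.
- stone: Brittle whetstone, cream over red-brown, 60 (x) x 160 (y) x 22 mm high, 0.3 to 0.4 kg, on the bed between the jaws; origin in the centre of its underside, axes as the holder; starts within 5 mm of the holder's origin in x. A push in the middle of its back (-x face) needs over 17 N until the back has passed the clamp pins (about 15 mm of travel), then under 2 N.
- stone_back_left (a point): Tap point on the stone's back face, 61 mm left (+y) of the middle, at half height. Axes as the stone. Pushed here, this end gives at about 10 to 13 N and swings forward about the other end, 2 to 12 mm, until the stone cocks and jams in the jaws: then the force only climbs and the other end must be pushed. Clear of the jaws when 14 mm along the holder's x.
- stone_back_right (a point): The same tap point 61 mm to the right (-y) of the middle; it behaves alike. An end that has passed its clamp pin jumps ahead some millimetres.
- mallet: Small 0.27 kg mallet standing on its head, handle up, 120 mm tall; origin in the centre of the head's underside, z up. Head 66 mm along x, 28 mm wide, 34 mm high. Its two ends along x are red, slick, soft striking faces 26 x 26 mm, 4 to 30 mm above the underside, giving 1 mm per 3 N, up to 7 mm. Lift it over 10 mm off the table to pass over the holder's bed.
- mallet_grip (a point): Good point to grip the mallet, on the axis of its handle 57 mm above the head's underside, axes as the mallet. The handle is 24 x 24 mm square, 34 to 120 mm above the underside, sides along x and y. Grip it firmly (40 N or more), fingers closing along x, so that it does not turn in the grip.
- pad: Fixed round mallet pad, black rubber with a red rim, 90 mm in diameter and 4 mm thick; origin in the centre of its underside on the table. The mallet starts on it, up to 6 mm off-centre and in any direction within 0.7 rad; it may be left or right of the holder.
- spare_stone: Bystander: grey-green stone 50 x 120 x 20 mm in a low grey tray 90 x 150 x 28 mm, on the other side of the holder from the pad; origin centre of underside.
- wide_chisel: Bystander: chisel lying down, 222 mm long, 24 mm wide blade along its x; origin where blade and handle meet.
- narrow_chisel: Bystander: chisel lying down, 222 mm long, 12 mm wide blade along its x; origin where blade and handle meet.
- tool_jig: Bystander: upright metal tool-holding jig with black knob, 72 mm high, 50 mm wide; origin centre of underside.
- oil_bottle: Bystander: amber bottle, 52 mm diameter, 130 mm high; origin centre of underside.
- shop_brush: Bystander: small brush lying along its x.
- angle_block: Bystander: brass block 50 x 30 x 25 mm; origin centre of underside.

How it is judged:
By the outcome, as a careful person would: the job done as asked, in the order asked, and still so for the second after the job is handed in, with the robot touching nothing.
It also fails if it takes over 72 s, if anything falls off the work surface, if the arm or the gripper's body presses on something with over 40 N, if the wrist force passes 120 N, or if a joint passes its speed limit or range.

## Working session

There is one attempt and no reset: what is moved stays moved. The work goes in short steps, each a Python script; the robot and the scene stay as the last script left them, time stands still between calls to the robot, and variables do not carry over. Pictures are saved under pics/ and viewed, and the job is handed in when it is done.

```bash
mkdir -p pics; ls
cat > h.py <<'E'
import numpy as np, cv2
from scipy.spatial.transform import Rotation as R
from workcell import env
def shot(n,f):
    p=env.grab_frame(n); cv2.imwrite('pics/'+f,p['image']); return p
E
python3 - <<'E'
from h import *
s=env.read_state(); print(s)
for n in ("scene","top","wrist"):
    p=shot(n,n+'0.png'); print(n,{k:v for k,v in p.items() if k!='image'})
    for t in ["holder","stone","jaws_front","stone_back_left","stone_back_right","mallet","mallet_grip","pad","spare_stone","oil_bottle","tool_jig"]:
        r=env.search_frame(p,t); print(t,[(np.round(q['xyz'],4).tolist(),round(q['score'],2)) for q in r[:2]])
print(env.read_state()['clock'])
E
```

```text
pics
{'clock': 0.0, 'joint_positions': array([ 8.47773854e+01,  2.20921258e+01,  3.81686563e-01, -2.86569631e-02,
       -6.84121074e+01, -1.48176539e+01]), 'qvel': array([ 0.01558775, -0.0450653 ,  0.01489465,  0.0472358 , -0.00538131,
        0.12488122]), 'joint_torque': array([-4.69788811e-04, -3.90672791e+01,  1.87406319e+01,  4.21985149e+00,
        1.09860007e-02, -1.96575506e-04]), 'position': array([0.21392422, 0.58655504, 0.19375919]), 'tool_rot': array([-8.98747173e+01,  5.60234069e-03,  1.59949165e+02]), 'force': array([-0.49018651,  0.82238664, -0.20920239]), 'wrist_torque': array([0.00208052, 0.00941485, 0.00587423]), 'opening': 1.001043036302167}
scene {'fx': 420.5210770505856, 'fy': 420.5210770505856, 'cx': 257.1703128099816, 'cy': 193.51146612995575, 'position': array([1.45654046, 0.13649193, 0.95563931]), 'orientation': array([4.55971227e+01, 9.56328258e-02, 9.76467997e+01]), 'shot': 1}
holder []
stone [([0.5734, -0.0093, 0.0269], 0.85)]
jaws_front [([0.6339, -0.0195, 0.0117], 0.8), ([0.5772, -0.0116, 0.0335], 0.62)]
stone_back_left [([0.5733, -0.0072, 0.0295], 0.59
[... 935 characters left out ...]
402], 0.71)]
mallet_grip [([0.4945, -0.3222, 0.0342], 0.6), ([0.4193, 0.5074, 0.0111], 0.23)]
pad [([0.4934, -0.3141, 0.0017], 0.77)]
spare_stone [([0.521, 0.3066, 0.0229], 0.85)]
oil_bottle [([0.7156, -0.3276, 0.0881], 0.7)]
tool_jig [([0.7723, 0.0905, 0.0698], 0.62)]
wrist {'fx': 310.3270349127026, 'fy': 310.3270349127026, 'cx': 255.40604864045065, 'cy': 195.6347795163307, 'position': array([0.28215932, 0.56251741, 0.3849345 ]), 'orientation': array([-1.51361010e+01,  5.81644649e-03, -1.10038266e+02]), 'shot': 3}
holder []
stone []
jaws_front []
stone_back_left []
stone_back_right []
mallet []
mallet_grip []
pad [([0.3664, 0.5385, 0.012], 0.41)]
spare_stone []
oil_bottle []
tool_jig []
1.8
```

View pics/scene0.png

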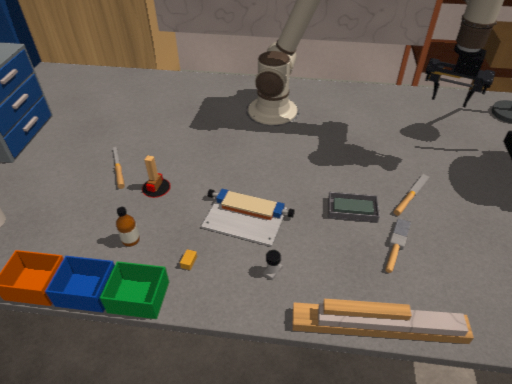

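View pics/top0.png

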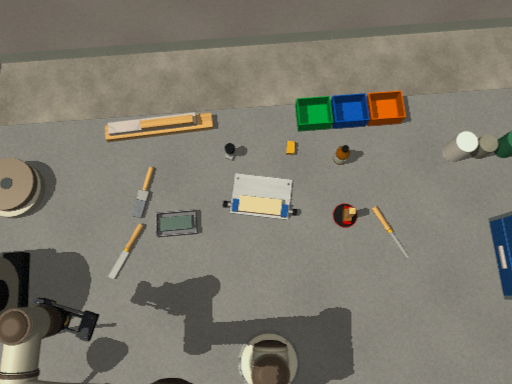

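The scene view shows the holder in the middle near (248,207) and the mallet on its pad at left, near (155,185). I'll take closer wrist views next.

Run:
```python
from h import *
for y in (90,-90):
    for p in ([0.5,-0.32,0.06],[0.5,-0.07,0.07],[0.5,0.05,0.07]):
        q=env.inverse_kinematics(p,[-90,0,y]); print(y,p,None if q is None else np.round(q,1))
```

```text
90 [0.5, -0.32, 0.06] [-17.   26.3 -14.    0.  -49.7  17. ]
90 [0.5, -0.07, 0.07] [ 10.5  18.1 -25.9   0.  -45.9 -10.5]
90 [0.5, 0.05, 0.07] [ 24.3  17.9 -26.2   0.  -45.8 -24.3]
-90 [0.5, -0.32, 0.06] [ -17.    26.3  -14.    -0.   -49.7 -163. ]
-90 [0.5, -0.07, 0.07] [ 10.5  18.1 -25.9   0.  -45.9 169.5]
-90 [0.5, 0.05, 0.07] [ 24.3  17.9 -26.2   0.  -45.8 155.7]
```

Run:
```python
from h import *
def look(pos,tag):
    env.goto(pos,[-90,0,90]); p=shot("wrist",tag+'.png')
    s=env.read_state(); print(s['clock'],np.round(s['position'],4), p['position'],p['orientation'])
    for t in ["holder","stone","jaws_front","stone_back_left","stone_back_right","mallet","mallet_grip","pad"]:
        r=env.search_frame(p,t); print(t,[(np.round(q['xyz'],4).tolist(),round(q['score'],2)) for q in r[:2]])
    np.savez(tag+'.npz',**{k:v for k,v in p.items()})
look([0.55,-0.04,0.20],'w1')
look([0.50,-0.33,0.20],'w2')
print(env.read_state()['clock'])
```

```text
4.375 [ 0.5501 -0.0393  0.2   ] [ 0.55107529 -0.11090957  0.39004752] [-1.51761724e+01  4.92287535e-02 -1.79927199e+02]
holder [([0.6267, -0.0527, 0.0092], 0.76)]
stone [([0.5583, -0.0203, 0.0315], 0.67)]
jaws_front [([0.625, -0.0562, 0.0126], 0.59)]
stone_back_left [([0.5635, -0.0244, 0.0311], 0.8)]
stone_back_right [([0.5593, -0.0194, 0.0313], 0.97), ([0.6277, -0.0562, 0.0079], 0.67)]
mallet []
mallet_grip []
pad []
5.9583 [ 0.5005 -0.329   0.2001] [ 0.50120939 -0.40092655  0.39009471] [-1.51827750e+01  5.70943339e-02 -1.79950543e+02]
holder [([0.6013, -0.1233, 0.0082], 0.94)]
stone []
jaws_front [([0.6001, -0.1262, 0.0093], 0.71)]
stone_back_left []
stone_back_right []
mallet [([0.4958, -0.3409, 0.0469], 0.77)]
mallet_grip [([0.4966, -0.341, 0.0474], 0.81)]
pad [([0.5055, -0.3537, -0.0001], 0.88), ([0.499, -0.3401, 0.0482], 0.17)]
6.3583
```

View pics/w1.png

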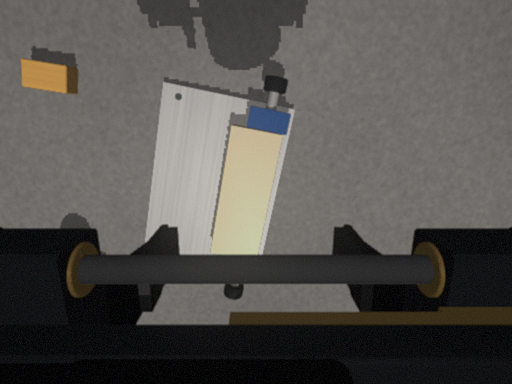

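View pics/w2.png

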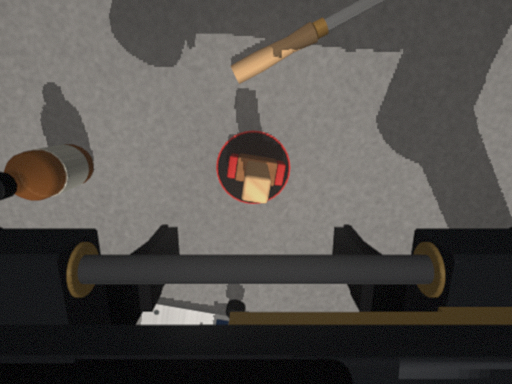

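Run:
```python
import cv2
a=cv2.imread('pics/w2.png')[115:220,200:310]; cv2.imwrite('pics/w2z.png',cv2.resize(a,None,fx=5.4,fy=5.4,interpolation=cv2.INTER_CUBIC))
a=cv2.imread('pics/w1.png')[70:260,140:300]; cv2.imwrite('pics/w1z.png',cv2.resize(a,None,fx=3.1,fy=3.1,interpolation=cv2.INTER_CUBIC))
a=cv2.imread('pics/top0.png')[165:225,215:305]; cv2.imwrite('pics/topz.png',cv2.resize(a,None,fx=8,fy=8,interpolation=cv2.INTER_CUBIC))
```

```text
(no output)
```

View pics/w2z.png

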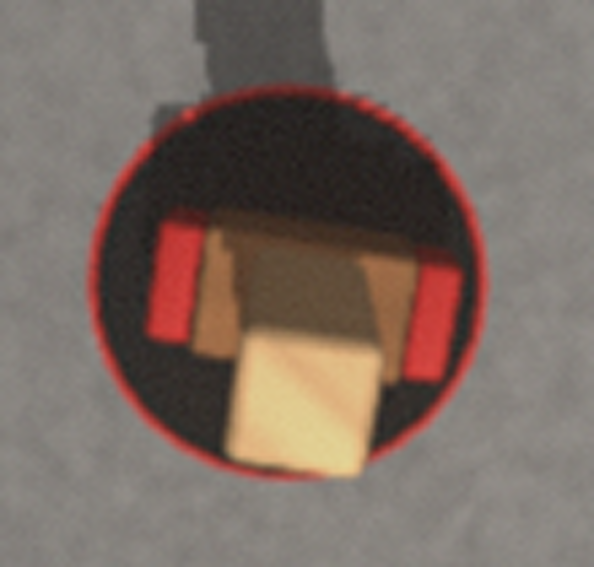

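View pics/w1z.png

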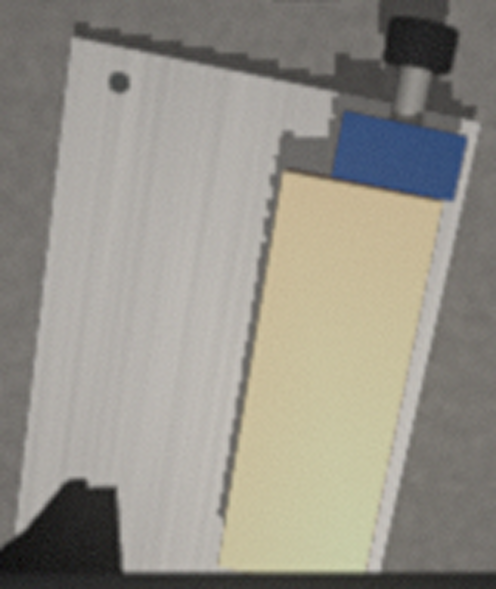

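View pics/topz.png

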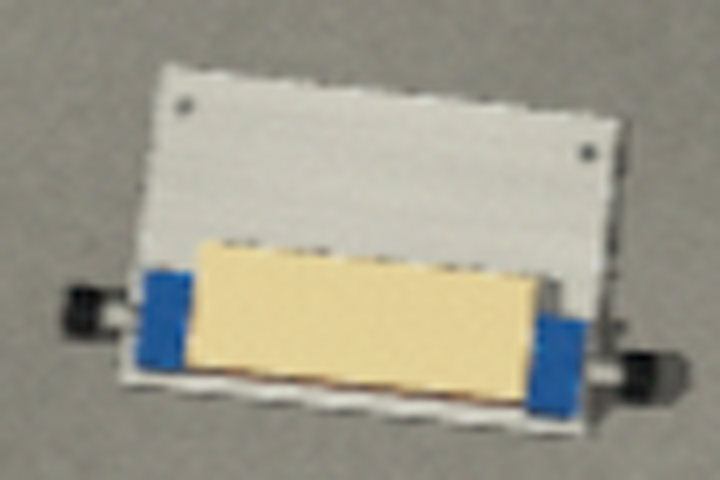

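```bash
cat >> h.py <<'E'
def bp(p,uv,z):
    Rm=R.from_euler('xyz',p['orientation'],degrees=True).as_matrix()
    out=[]
    for u,v in uv:
        d=Rm@np.array([(u-p['cx'])/p['fx'],-(v-p['cy'])/p['fy'],-1]); o=np.array(p['position'])
        out.append((o+d*(z-o[2])/d[2])[:2])
    return np.array(out)
def fit(model,meas):
    m=np.array(model);q=np.array(meas);mc,qc=m.mean(0),q.mean(0);a=m-mc;b=q-qc
    th=np.arctan2((a[:,0]*b[:,1]-a[:,1]*b[:,0]).sum(),(a*b).sum())
    c,s=np.cos(th),np.sin(th);Rm=np.array([[c,-s],[s,c]]);t=qc-Rm@mc
    return t,np.degrees(th),(q-(m@Rm.T+t))
E
python3 - <<'E'
from h import *
np.set_printoptions(precision=4,suppress=True)
w1=dict(np.load('w1.npz'));w2=dict(np.load('w2.npz'))
Z=lambda l,s,o:[((u+.5)/s-.5+o[0],(v+.5)/s-.5+o[1]) for u,v in l]
z2=lambda l:Z(l,5.4,(200,115)); z1=lambda l:Z(l,3.1,(140,70))
h=bp(w2,z2([(247,325),(382,350),(358,477),(228,457)]),.124);print('handle',h,h.mean(0))
hd=bp(w2,z2([(172,210),(148,340),(462,262),(437,382)]),.034);print('head',hd,hd.mean(0), np.degrees(np.arctan2(*(hd[0]+hd[1]-hd[2]-hd[3])[::-1])),np.linalg.norm((hd[0]+hd[1]-hd[2]-hd[3])/2))
pd=bp(w2,z2([(90,283),(488,283),(288,85),(288,480)]),.004);print('pad',pd,pd[:2].mean(0),pd[2:].mean(0))
c=cv2
hb=bp(w1,z1([(75,38),(478,122)]),.01);print('bed FR,BR',hb,np.linalg.norm(hb[0]-hb[1]))
t,a,r=fit([(.115,-.111),(-.042,-.111)],hb);print(t,a)
j=bp(w1,z1([(345,112),(467,138),(452,200),(331,178)]),.032)
print('jaw',j); t,a,r=fit([(.01,-.111),(-.036,-.111),(-.036,-.081),(.01,-.081)],j);print(t,a,r)
e=bp(w1,z1([(478,122),(383,570),(75,38),(18,530)]),.01);print('edge angles',[np.degrees(np.arctan2(*(e[i+1]-e[i])[::-1]))-90 for i in (0,2)])
s=bp(w1,z1([(282,170),(443,202)]),.032);s2=bp(w1,z1([(443,202),(370,570)]),.032);s3=bp(w1,z1([(282,170),(220,565)]),.032)
print('stone',s,np.linalg.norm(s[0]-s[1]),fit([(.03,-.08),(-.03,-.08)],s)[:2],[np.degrees(np.arctan2(*(q[1]-q[0])[::-1]))-90 for q in (s2,s3)])
top=dict(fx=427.49073967429433,fy=427.49073967429433,cx=257.95989656284684,cy=195.35891741002308,position=[0.25154355,0.01066415,1.6071969],orientation=[12.47826106,0.30540938,-94.34795199])
t8=lambda l:Z(l,8,(215,165))
print('top bed',fit([(.115,.111),(.115,-.111),(-.042,.111),(-.042,-.111)],bp(top,t8([(163,65),(622,120),(122,380),(583,435)]),.01)))
print('top stone',fit([(.03,.08),(.03,-.08),(-.03,-.08),(-.03,.08)],bp(top,t8([(203,240),(538,275),(525,402),(188,368)]),.032)))
E
```

```text
handle [[ 0.5102 -0.3476]
 [ 0.4883 -0.3435]
 [ 0.492  -0.322 ]
 [ 0.5135 -0.3254]] [ 0.501  -0.3346]
head [[ 0.529  -0.3544]
 [ 0.5348 -0.3262]
 [ 0.4671 -0.3433]
 [ 0.4719 -0.3169]] [ 0.5007 -0.3352] -9.264135679654384 0.06318392055235525
pad [[ 0.5508 -0.3334]
 [ 0.4581 -0.3335]
 [ 0.5046 -0.3787]
 [ 0.5047 -0.2856]] [ 0.5044 -0.3335] [ 0.5047 -0.3321]
bed FR,BR [[ 0.6571 -0.1437]
 [ 0.5061 -0.1137]] 0.15402000005831426
[ 0.5674 -0.0127] -11.209360484724126
jaw [[ 0.5563 -0.117 ]
 [ 0.5124 -0.108 ]
 [ 0.5172 -0.0861]
 [ 0.5615 -0.0939]]
[ 0.5683 -0.0096] -11.192438873650024 [[-0.0002  0.0035]
 [ 0.001   0.0035]
 [ 0.     -0.004 ]
 [-0.0009 -0.0029]]
edge angles [np.float64(-10.557883919436065), np.float64(-11.248662492630586)]
stone [[ 0.5793 -0.0967]
 [ 0.5205 -0.0854]] 0.05981590975303889 (array([ 0.5651, -0.0125]), np.float64(-10.940791898767653)) [np.float64(-10.05913749488441), np.float64(-10.232133008154292)]
top bed (array([ 0.567 , -0.0123]), np.float64(-11.43327401931569), array([[-0.0005,  0.0007],
       [-0.001 , -0.0006],
       [ 0.0003, -0.0011],
       [ 0.0013,  0.0009]]))
top stone (array([ 0.5634, -0.0122]), np.float64(-10.40550056283582), array([[ 0.0007, -0.0008],
       [ 0.0006,  0.0004],
       [-0.0003,  0.001 ],
       [-0.001 , -0.0006]]))
```

```bash
python3 - <<'E'
from h import *
np.set_printoptions(precision=4,suppress=True)
o=[-90,0,80.4]
env.goto([.5008,-.335,.14],o)
print(env.move_straight([.5008,-.335,.075],rate=.12,force_limit=15))
print(env.move_straight([.5008,-.335,.057],rate=.05,force_limit=8))
s=env.read_state();print(s['clock'],s['position'],s['force'],s['opening'])
env.gripper_to(0.0,60)
s=env.read_state();print(s['clock'],s['position'],s['force'],s['opening'],s['tool_rot'])
env.move_straight([.5008,-.335,.075],rate=.08)
s=env.read_state();print(s['clock'],s['position'],s['force'],s['opening'],s['wrist_torque'])
shot('scene','s1.png');p=shot('wrist','w3.png')
E
python3 -c "
import cv2
a=cv2.imread('pics/s1.png')[120:230,90:260];b=cv2.imread('pics/w3.png')
cv2.imwrite('pics/s1z.png',cv2.resize(a,None,fx=4,fy=4))"
```

```text
False
False
7.9083 [ 0.5006 -0.335   0.0566] [ 0.1221 -0.2255 -0.5833] 0.9972767339644137
8.9583 [ 0.5006 -0.3349  0.0569] [-0.2296  0.5383  0.0064] 0.269238556713008 [-89.9793  -0.0077  80.3942]
9.3333 [ 0.5011 -0.335   0.0753] [ 0.5973 -0.0485 -3.3509] 0.2735267613434785 [ 0.1131 -0.053   0.0355]
```

View pics/s1z.png

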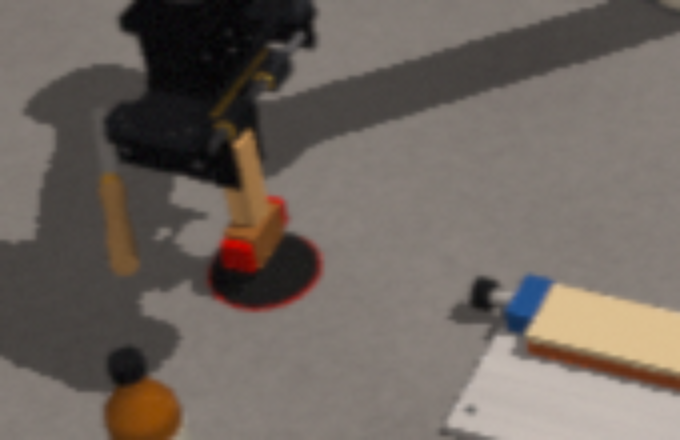

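View pics/w3.png

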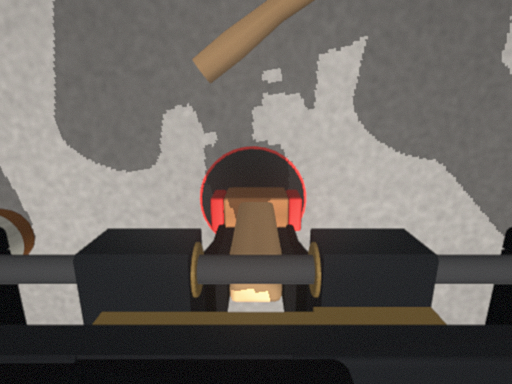

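```bash
cat >> h.py <<'E'
np.set_printoptions(precision=4,suppress=True)
H0=np.array([.5672,-.0124]); YAW=-11.1; c_,s_=np.cos(np.radians(YAW)),np.sin(np.radians(YAW))
HR=np.array([[c_,-s_],[s_,c_]]); O=[-90,0,90+YAW]; ZP=.0660
def W(mx,my,z=ZP): return [*(H0+HR@np.array([mx,my])),z]
def st(tag='',f0=None):
    s=env.read_state(); m=HR.T@(s['position'][:2]-H0); f=np.array(s['force'])
    if f0 is not None: f=f-f0
    fh=[*(HR.T@f[:2]),f[2]]
    print(tag,'t%.2f'%s['clock'],'m',np.round(m*1e3,1),'z%.1f'%(s['position'][2]*1e3),'F',np.round(fh,1)); return m,np.array(fh),np.array(s['force'])
def push(my,mx0,mx1,lim,rate=.02):
    env.move_straight(W(mx0,my),rate=.12)
    _,_,f0=st('start')
    r=env.move_straight(W(mx1,my),rate=rate,force_limit=lim)
    m,f,_=st('stop %s'%r,f0)
    print('   back est mm %.1f'%((m[0]+.033+f[0]/3000)*1e3))
    env.move_straight(W(m[0]-.012,my),rate=.12)
    st('off',f0)
    return r,m,f
E
python3 - <<'E'
from h import *
env.goto(W(-.084,-.058,.13),O)
env.move_straight(W(-.084,-.058),rate=.15)
push(-.058,-.078,-.045,12)
E
```

```text
start t11.37 m [-76.6 -57.7] z67.0 F [-0.1  0.6 -2.8]
stop True t12.53 m [-62.5 -60.3] z63.2 F [-4.6 -0.1  7.8]
   back est mm -31.0
off t12.78 m [-74.1 -57.8] z66.3 F [ 1.  -0.5  0.4]
```

```bash
python3 - <<'E'
from h import *
s=env.read_state();print(s['tool_rot'],s['position'],s['opening'],s['force'],s['wrist_torque'],s['clock'])
shot('wrist','w4.png');shot('scene','s2.png');shot('top','t2.png')
E
python3 -c "
import cv2
a=cv2.imread('pics/s2.png')[150:260,170:320]
cv2.imwrite('pics/s2z.png',cv2.resize(a,None,fx=5,fy=5,interpolation=2))"
```

```text
[-88.8716   0.2422  78.7619] [ 0.4833 -0.0549  0.0663] 0.2643575334875827 [ 0.9169 -0.0429 -2.4323] [ 0.0899 -0.199   0.0098] 12.7833
```

View pics/w4.png

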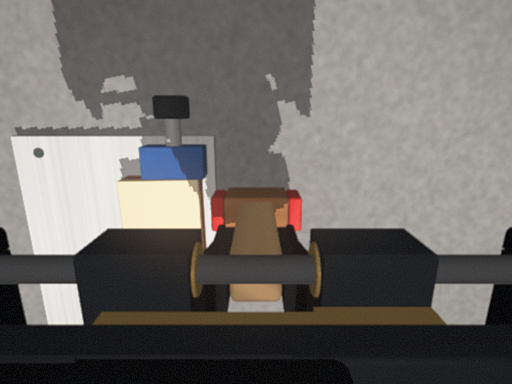

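View pics/s2z.png

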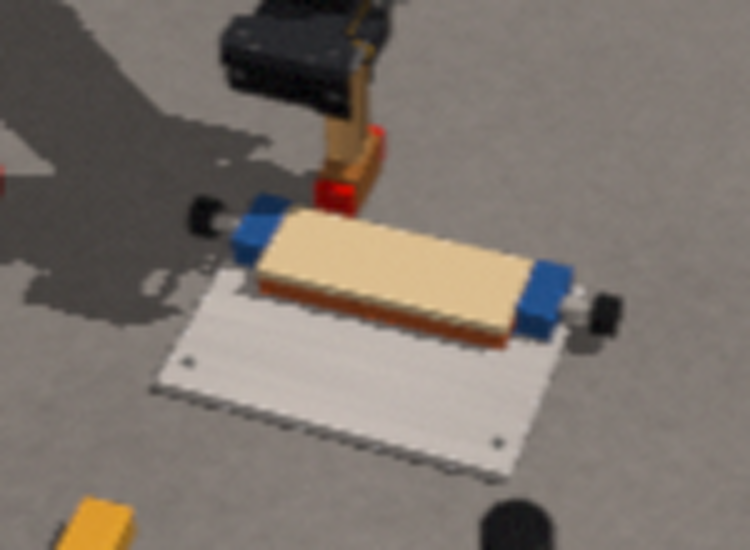

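```bash
cat >> h.py <<'E'
def spush(my,mx0,mx1,lim,z=.0715,step=.0015,rate=.02,verb=True,zmin=.0660):
    env.move_straight(W(mx0,my,z),rate=.12)
    env.dwell(.1); _,_,f0=st('start')
    x=mx0; zc=z; yc=my; fl=0; done='end'; mxF=0
    while x<mx1:
        x+=step
        try: r=env.move_straight(W(x,yc,zc),rate=rate,force_limit=lim+1)
        except env.Unreachable as e: done='unreach';break
        s=env.read_state(); m=HR.T@(s['position'][:2]-H0); f=np.array(s['force'])-f0; fh=HR.T@f[:2]
        if verb: print('  %.2f cmd %.1f m %.1f %.1f z %.1f F %.1f %.1f %.1f rot'%(s['clock'],x*1e3,m[0]*1e3,m[1]*1e3,s['position'][2]*1e3,fh[0],fh[1],f[2]),np.round(s['tool_rot']-np.array(O),1),r)
        zc+=np.clip(z-s['position'][2],-.001,.001)*.5
        yc+=np.clip(my-m[1],-.001,.001)*.5
        mxF=max(mxF,-fh[0])
        if r or -fh[0]>lim: done='force';break
    print(done,'maxF %.1f'%mxF,'back est %.1f'%((m[0]+.033+fh[0]/3000)*1e3))
    env.move_straight(W(m[0]-.012,my,z),rate=.12)
    st('off')
    return done,m
E
python3 - <<'E'
from h import *
spush(-.058,-.074,-.045,12)
E
```

```text
start t13.28 m [-73.9 -58. ] z71.5 F [-0.8 -0.1 -3.2]
  13.53 cmd -72.5 m -72.4 -58.0 z 71.4 F 1.1 0.4 -0.2 rot [ 1.2  0.3 -0.2] False
  13.78 cmd -71.0 m -70.9 -58.0 z 71.5 F -0.0 0.1 -0.4 rot [ 1.2  0.3 -0.2] False
  14.03 cmd -69.5 m -69.4 -58.0 z 71.5 F 0.5 0.0 0.5 rot [ 1.2  0.3 -0.2] False
  14.28 cmd -68.0 m -67.9 -58.0 z 71.5 F 1.3 -0.0 -0.0 rot [ 1.2  0.3 -0.2] False
  14.53 cmd -66.5 m -66.4 -58.0 z 71.5 F 0.6 0.8 1.2 rot [ 1.2  0.3 -0.2] False
  14.78 cmd -65.0 m -64.9 -58.0 z 71.5 F 1.2 0.3 0.6 rot [ 1.2  0.3 -0.2] False
  15.03 cmd -63.5 m -64.0 -58.2 z 71.3 F -0.4 0.3 0.4 rot [ 1.3  0.3 -0.2] False
  15.28 cmd -62.0 m -63.2 -58.3 z 71.2 F -3.3 0.2 1.2 rot [ 1.4  0.3 -0.2] False
  15.53 cmd -60.5 m -62.2 -58.3 z 71.2 F -4.1 0.8 0.5 rot [ 1.4  0.3 -0.2] False
  15.78 cmd -59.0 m -61.7 -58.4 z 71.1 F -5.7 0.5 1.4 rot [ 1.6  0.4 -0.2] False
  16.03 cmd -57.5 m -61.2 -58.4 z 71.0 F -6.8 0.0 2.8 rot [ 1.7  0.4 -0.2] False
  16.28 cmd -56.0 m -60.6 -58.5 z 70.9 F -7.7 0.4 2.4 rot [ 1.8  0.4 -0.2] False
  16.53 cmd -54.5 m -60.0 -58.5 z 71.0 F -8.8 0.6 1.7 rot [ 1.9  0.4 -0.2] False
  16.78 cmd -53.0 m -59.5 -58.5 z 71.0 F -9.7 1.4 3.4 rot [ 2.   0.5 -0.3] False
  17.03 cmd -51.5 m -58.9 -58.5 z 71.0 F -12.4 1.0 3.5 rot [ 2.1  0.5 -0.3] False
force maxF 12.4 back est -30.0
off t17.35 m [-68.9 -57.4] z72.4 F [ 0.7  0.8 -1.8]
```

```bash
cat >> h.py <<'E'
def fpush(my,mx0,adv,lim,z=.0725,rate=.025,first=True,zend=None):
    env.move_straight(W(mx0,my,z),rotation=O,rate=.12)
    env.dwell(.1); s=env.read_state(); f0=np.array(s['force'])
    r=env.move_straight(W(mx0+adv,my,z),rotation=O,rate=rate,force_limit=lim)
    m,f,_=st('my %.0f stop %s'%(my*1e3,r),f0)
    b=(m[0]+.033+f[0]/3000)
    print('   back est %.1f |F| %.1f'%(b*1e3,np.linalg.norm(f)))
    env.move_straight(W(m[0]-.010,my,z),rotation=O,rate=.12)
    return r,m,f,b
E
python3 - <<'E'
from h import *
fpush(-.058,-.067,.030,14.5)
env.move_straight(W(-.075,-.058,.0725),rotation=O,rate=.12)
env.move_straight(W(-.075,.058,.0725),rotation=O,rate=.2)
fpush(.058,-.069,.030,14.5)
st()
E
```

```text
my -58 stop True t18.47 m [-62.4 -61.4] z67.6 F [-3.7 -0.4 -0.4]
   back est -30.6 |F| 3.8
my 58 stop True t20.88 m [-59.6  54.1] z67.9 F [-3.5 -0.8  0.2]
   back est -27.8 |F| 3.6
 t21.14 m [-69.3  58.3] z73.0 F [-0.  -0.2 -2.7]
```

```bash
cat >> h.py <<'E'
def hpush(my,mx0,pre,mx1,lim,z=.0715,step=.0025,rate=.05,hard=15.8):
    env.move_straight(W(mx0,my,z),rotation=O,rate=.12)
    env.dwell(.05); f0=np.array(env.read_state()['force'])
    x=mx0; zo=yo=0; done='end'; mxF=0; first=True; log=[]; t0=env.read_state()['clock']
    while x<mx1:
        x+=pre if first else step; first=False
        r=env.move_straight(W(x,my+yo,z+zo),rotation=O,rate=rate,force_limit=hard)
        s=env.read_state(); m=HR.T@(s['position'][:2]-H0); f=np.array(s['force'])-f0; fh=HR.T@f[:2]
        log.append('%.1f>%.1f/%.1f z%.1f F%.1f,%.1f'%(x*1e3,m[0]*1e3,m[1]*1e3,s['position'][2]*1e3,-fh[0],f[2]))
        zo=np.clip(zo+.7*(z-s['position'][2]),-.002,.008); yo=np.clip(yo+.7*(my-m[1]),-.005,.006)
        mxF=max(mxF,-fh[0])
        if r: done='hard';break
        if -fh[0]>lim: done='force';break
    b=m[0]+.033+fh[0]/3000
    print(' | '.join(log)); print(done,'maxF %.1f'%mxF,'back est %.1f'%(b*1e3),'dt %.2f t %.2f'%(s['clock']-t0,s['clock']))
    env.move_straight(W(m[0]-.008,my,z),rotation=O,rate=.12)
    return done,m,b
E
python3 - <<'E'
from h import *
hpush(.058,-.066,.007,-.030,13.5)
E
```

```text
-59.0>-60.1/57.4 z70.7 F1.8,0.2 | -56.5>-58.9/57.4 z71.0 F5.4,-0.0 | -54.0>-57.8/57.4 z71.0 F8.8,1.4 | -51.5>-56.7/57.4 z71.0 F9.9,3.3 | -49.0>-55.3/57.5 z70.9 F11.7,2.4 | -46.5>-53.4/57.9 z71.0 F12.1,2.5 | -44.0>-51.7/57.9 z71.0 F14.4,1.8
force maxF 14.4 back est -23.5 dt 1.79 t 23.23
```

```bash
python3 - <<'E'
from h import *
env.move_straight(W(-.070,.058,.0725),rotation=O,rate=.2)
env.move_straight(W(-.070,-.058,.0725),rotation=O,rate=.25)
d,m,b=hpush(-.058,-.066,.012,-.030,14.)
shot('scene','s3.png')
E
python3 -c "
import cv2
a=cv2.imread('pics/s3.png')[150:260,170:320]
cv2.imwrite('pics/s3z.png',cv2.resize(a,None,fx=5,fy=5,interpolation=2))"
```

```text
-54.0>-59.7/-59.1 z69.3 F8.6,1.7 | -51.5>-58.8/-59.0 z70.3 F10.2,2.6 | -49.0>-56.8/-58.8 z70.7 F9.8,-1.4 | -46.5>-54.8/-58.5 z71.0 F9.6,-0.5 | -44.0>-52.8/-58.5 z71.1 F9.7,-0.6 | -41.5>-51.2/-58.6 z71.2 F11.2,-1.0 | -39.0>-49.4/-58.5 z71.2 F12.0,0.6 | -36.5>-44.5/-57.2 z72.2 F9.5,-0.0 | -34.0>-43.2/-57.6 z71.7 F12.3,1.8 | -31.5>-42.4/-58.2 z70.9 F14.3,2.8
force maxF 14.3 back est -14.2 dt 2.64 t 27.32
```

View pics/s3z.png

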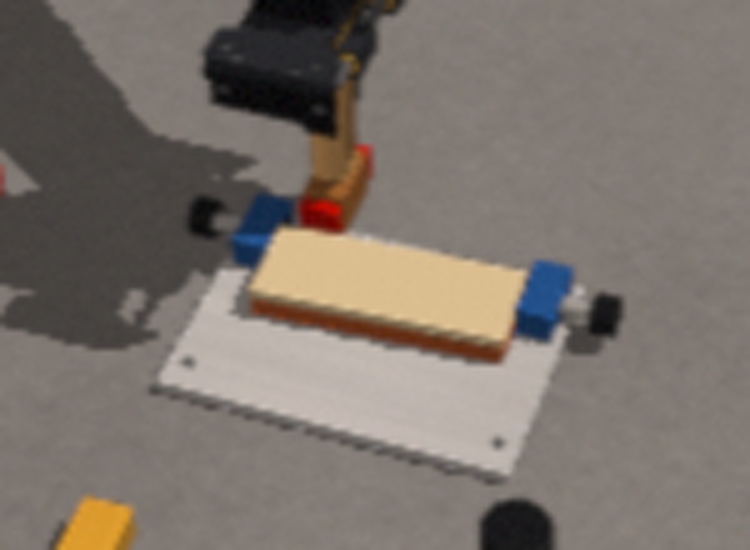

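The stone's right end (left in the picture) has come about 16 mm forward and is past its pin; I'll push the left end next.

```bash
python3 - <<'E'
from h import *
env.move_straight(W(-.064,-.055,.0725),rotation=O,rate=.2)
env.move_straight(W(-.064,.058,.0725),rotation=O,rate=.25)
d,m,b=hpush(.058,-.061,.012,-.020,14.)
shot('scene','s4.png')
E
python3 -c "
import cv2
a=cv2.imread('pics/s4.png')[150:260,170:320]
cv2.imwrite('pics/s4z.png',cv2.resize(a,None,fx=5,fy=5,interpolation=2))"
```

```text
-49.0>-52.7/56.0 z69.8 F6.6,0.2 | -46.5>-51.8/56.5 z70.5 F7.4,0.7 | -44.0>-50.9/56.8 z70.7 F10.5,1.6 | -41.5>-49.9/56.9 z70.8 F12.3,2.6 | -39.0>-38.0/62.2 z74.6 F0.9,-0.5 | -36.5>-35.8/59.2 z72.4 F0.8,-1.0 | -34.0>-34.2/58.2 z71.6 F1.4,0.1 | -31.5>-32.1/58.0 z71.4 F2.8,-0.3 | -29.0>-29.7/58.0 z71.4 F3.7,-0.1 | -26.5>-27.0/58.0 z71.5 F4.9,-1.1 | -24.0>-21.7/58.7 z72.8 F0.2,0.5 | -21.5>-20.8/57.7 z71.1 F0.4,0.8 | -19.0>-18.7/57.9 z71.2 F0.1,-0.3
end maxF 12.3 back est 14.3 dt 3.39 t 32.23
```

View pics/s4z.png

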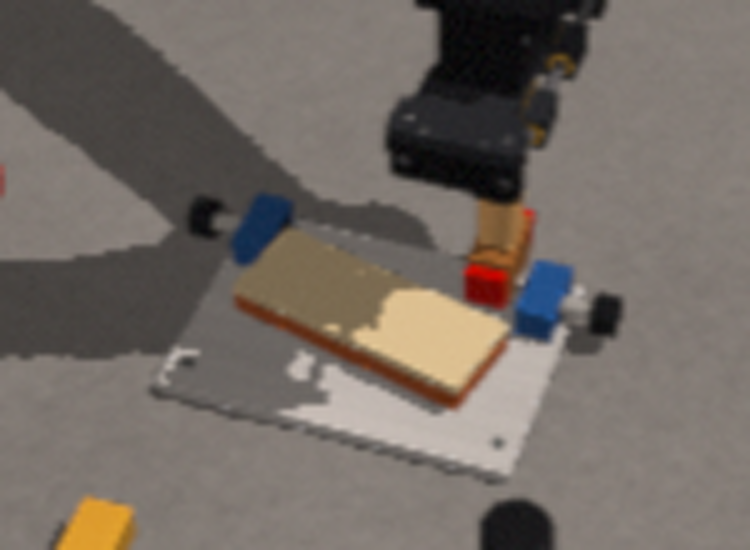

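```bash
python3 - <<'E'
from h import *
env.move_straight(W(-.056,.056,.0725),rotation=O,rate=.25)
env.move_straight(W(-.056,-.058,.0725),rotation=O,rate=.25)
d,m,b=hpush(-.058,-.054,.006,-.013,13.,step=.004)
shot('scene','s5.png');shot('top','t5.png')
st()
E
python3 -c "
import cv2
a=cv2.imread('pics/s5.png')[150:260,170:320];b=cv2.imread('pics/t5.png')[155:235,215:305]
cv2.imwrite('pics/s5z.png',cv2.resize(a,None,fx=5,fy=5,interpolation=2))
cv2.imwrite('pics/t5z.png',cv2.resize(b,None,fx=7,fy=7,interpolation=2))"
```

```text
-48.0>-47.5/-57.7 z71.5 F1.3,0.8 | -44.0>-43.8/-58.2 z71.4 F1.0,0.1 | -40.0>-39.7/-58.0 z71.5 F1.2,0.7 | -36.0>-35.6/-58.0 z71.5 F1.6,0.3 | -32.0>-31.6/-58.0 z71.5 F1.2,0.1 | -28.0>-27.6/-58.0 z71.5 F1.3,0.1 | -24.0>-23.6/-58.0 z71.5 F1.2,0.7 | -20.0>-19.6/-58.0 z71.5 F0.1,0.9 | -16.0>-15.6/-58.0 z71.5 F0.8,0.9 | -12.0>-11.6/-58.0 z71.5 F0.7,0.4
end maxF 1.6 back est 21.2 dt 2.52 t 36.22
 t36.57 m [-19.3 -57.9] z71.7 F [-0.7 -0.3 -2.6]
```

View pics/s5z.png

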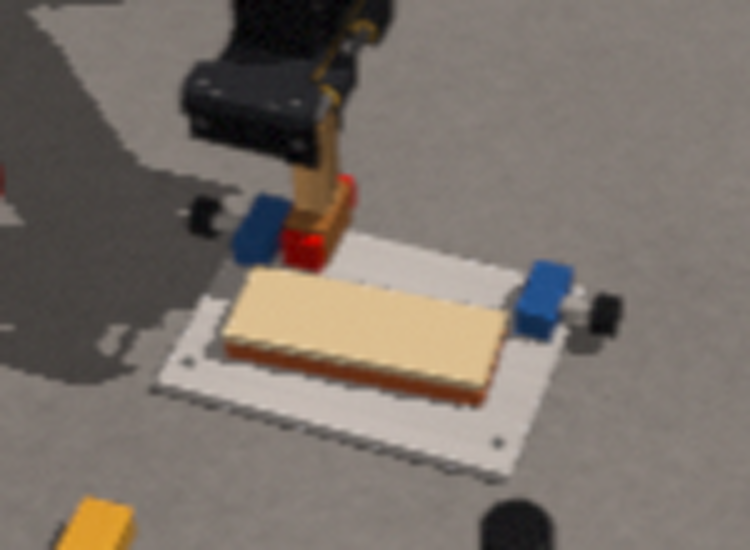

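View pics/t5z.png

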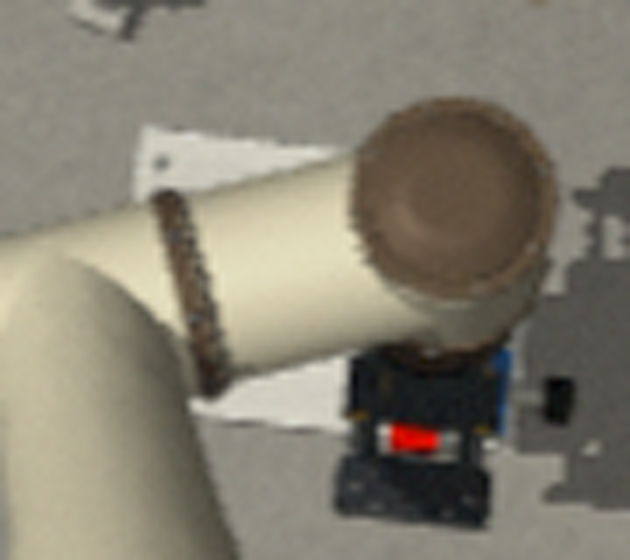

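Run:
```python
from h import *
sc=dict(fx=420.5210770505856,fy=420.5210770505856,cx=257.1703128099816,cy=193.51146612995575,position=[1.45654046,0.13649193,0.95563931],orientation=[4.55971227e+01,9.56328258e-02,9.76467997e+01])
Z=lambda l:[((u+.5)/5-.5+170,(v+.5)/5-.5+150) for u,v in l]
t,a,r=fit([(-.03,-.08),(-.03,.08),(.03,.08),(.03,-.08)],bp(sc,Z([(252,268),(508,310),(480,387),(225,340)]),.032))
print(HR.T@(t-H0)*1e3,a-YAW,r)
for l,z in (([(152,388),(505,480)],.01),([(286,198),(572,265)],.032),([(545,338),(235,260)],.032)): print((bp(sc,Z(l),z)-H0)@HR*1e3)
```

```text
[50.8774  0.6604] 5.360131164856563 [[-0.0003  0.0002]
 [-0.0019  0.0006]
 [ 0.0014 -0.0028]
 [ 0.0007  0.002 ]]
[[ 120.029  -109.4793]
 [ 119.0691  110.0677]]
[[-36.2292 -84.8188]
 [-37.1035 103.6497]]
[[ 26.2844 105.3241]
 [ 25.1283 -94.1637]]
```

```bash
python3 - <<'E'
from h import *
env.move_straight(W(-.040,-.056,.0725),rotation=O,rate=.25)
env.move_straight(W(-.040,.055,.0725),rotation=O,rate=.25)
d,m,b=hpush(.055,-.032,.008,-.0085,13.,step=.005)
env.move_straight(W(-.025,0,.0725),rotation=O,rate=.25)
d,m,b=hpush(0,-.020,.008,-.006,8.,step=.003)
env.move_straight(W(-.08,0,.0725),rotation=O,rate=.25)
env.move_straight(W(-.08,0,.13),rotation=O,rate=.25)
env.goto([.50,-.25,.14],[-90,0,80.4])
shot('scene','s6.png');shot('top','t6.png')
st()
E
python3 -c "
import cv2
a=cv2.imread('pics/s6.png')[150:260,170:320];b=cv2.imread('pics/t6.png')[165:225,215:305]
cv2.imwrite('pics/s6z.png',cv2.resize(a,None,fx=5,fy=5,interpolation=2))
cv2.imwrite('pics/t6z.png',cv2.resize(b,None,fx=8,fy=8,interpolation=2))"
```

```text
-24.0>-23.6/54.9 z71.5 F0.5,0.2 | -19.0>-18.7/55.1 z71.4 F-0.9,0.7 | -14.0>-13.7/55.1 z71.5 F-0.1,-0.3 | -9.0>-8.6/55.0 z71.5 F0.3,0.1 | -4.0>-3.6/55.0 z71.5 F-0.1,0.9
end maxF 0.5 back est 29.5 dt 1.31 t 39.02
-12.0>-11.6/0.2 z71.4 F-0.7,0.3 | -9.0>-8.8/-0.1 z71.6 F-1.4,-0.6 | -6.0>-5.9/-0.0 z71.5 F-0.4,-0.1 | -3.0>-2.9/-0.0 z71.5 F-0.5,0.0
end maxF 0.0 back est 30.3 dt 1.06 t 41.00
 t43.15 m [ -20.3 -244.7] z139.7 F [ 0.6  0.  -2.5]
```

View pics/s6z.png

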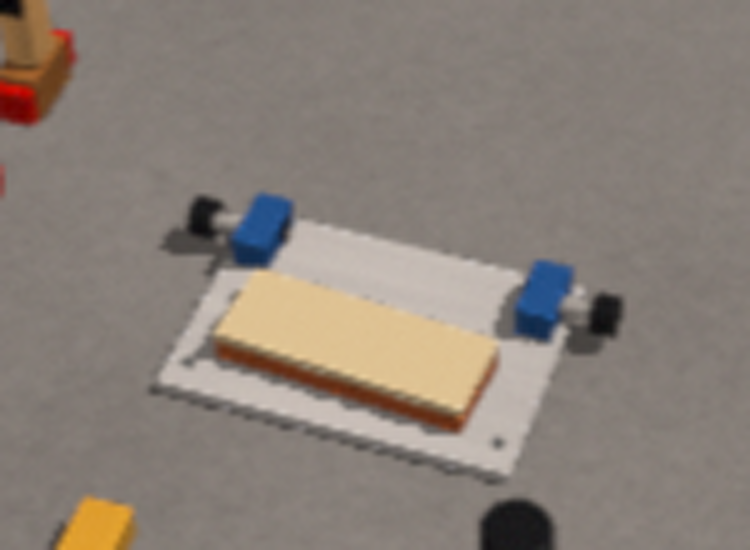

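View pics/t6z.png

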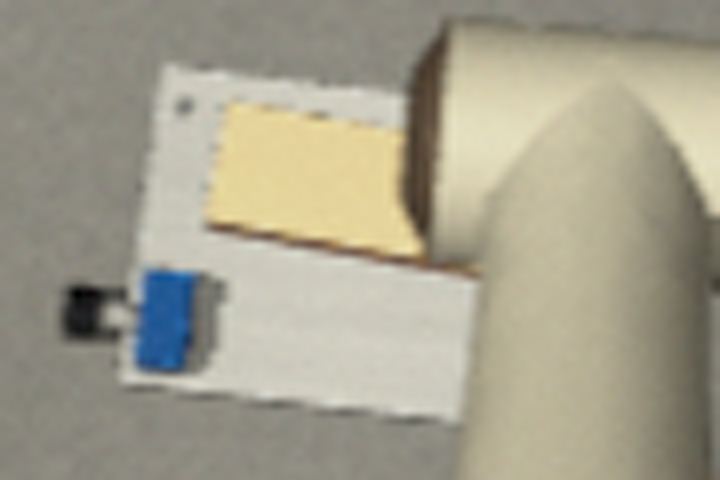

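Run:
```python
from h import *
sc=dict(fx=420.5210770505856,fy=420.5210770505856,cx=257.1703128099816,cy=193.51146612995575,position=[1.45654046,0.13649193,0.95563931],orientation=[4.55971227e+01,9.56328258e-02,9.76467997e+01])
Z=lambda l,s=5,o=(170,150):[((u+.5)/s-.5+o[0],(v+.5)/s-.5+o[1]) for u,v in l]
t,a,r=fit([(-.03,-.08),(-.03,.08),(.03,.08),(.03,-.08)],bp(sc,Z([(258,272),(500,347),(462,412),(215,335)]),.032))
print(HR.T@(t-H0)*1e3,a-YAW)
top=dict(fx=427.49073967429433,fy=427.49073967429433,cx=257.95989656284684,cy=195.35891741002308,position=[0.25154355,0.01066415,1.6071969],orientation=[12.47826106,0.30540938,-94.34795199])
print((bp(top,Z([(207,226),(225,102),(420,258)],8,(215,165)),.032)-H0)@HR*1e3)
```

```text
[63.7891  0.1859] -4.001693388541517
[[ 33.074   78.1255]
 [ 94.1575  77.2627]
 [ 29.4147 -23.5652]]
```

```bash
python3 - <<'E'
from h import *
o=[-90,0,80.4]
env.goto([.5045,-.333,.10],o)
env.move_straight([.5045,-.333,.066],rotation=o,rate=.12)
env.dwell(.1)
s=env.read_state();print(s['clock'],s['position'],s['tool_rot'],s['force'],s['opening'])
p=shot('wrist','w6.png');np.savez('w6.npz',**p)
shot('scene','s7.png')
E
python3 -c "
import cv2
a=cv2.imread('pics/s7.png')[130:220,110:230];b=cv2.imread('pics/w6.png')[130:320,170:340]
cv2.imwrite('pics/s7z.png',cv2.resize(a,None,fx=6,fy=6,interpolation=2))
cv2.imwrite('pics/w6z.png',cv2.resize(b,None,fx=3,fy=3,interpolation=2))"
```

```text
44.1417 [ 0.5057 -0.3329  0.0675] [-90.1515   0.0489  80.475 ] [-0.0662 -0.0754 -3.1007] 0.2710151393704904
```

View pics/s7z.png

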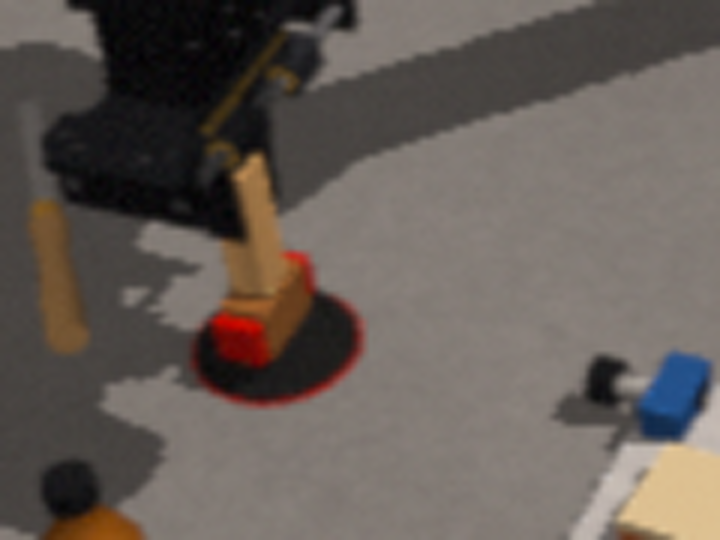

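View pics/w6z.png

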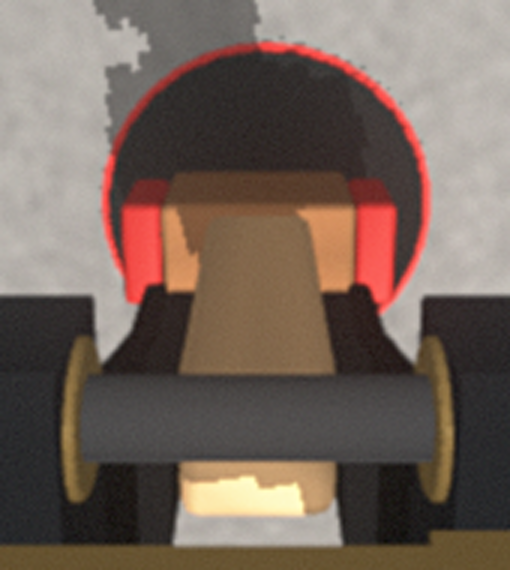

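Run:
```python
from h import *
p=dict(np.load('w6.npz'))
Z=lambda l,s=3,o=(170,130):[((u+.5)/s-.5+o[0],(v+.5)/s-.5+o[1]) for u,v in l]
print('pad LR,top',bp(p,Z([(104,195),(431,195),(267,43)]),.004))
c=bp(p,Z([(104,195),(431,195),(267,43),(150,85),(385,85)]),.004)
A=np.c_[2*c,np.ones(len(c))];x=np.linalg.lstsq(A,(c**2).sum(1),rcond=None)[0];print('circle',x[:2],np.sqrt(x[2]+x[0]**2+x[1]**2))
for z in (.0446,.0486):
  h=bp(p,Z([(124,208),(396,208),(388,302),(132,302)]),z);print('head',z,h,h.mean(0))
b=bp(p,Z([(163,172),(353,172)]),.0147);print('bottom edge',b,b.mean(0))
print(env.read_state()['position'])
```

```text
pad LR,top [[ 0.5489 -0.3438]
 [ 0.458  -0.3286]
 [ 0.4967 -0.3782]]
circle [ 0.504  -0.3332] 0.0463444211233736
head 0.0446 [[ 0.5362 -0.3494]
 [ 0.4724 -0.3388]
 [ 0.4773 -0.3154]
 [ 0.539  -0.3257]] [ 0.5062 -0.3323]
head 0.0486 [[ 0.5354 -0.3504]
 [ 0.4728 -0.34  ]
 [ 0.4776 -0.3171]
 [ 0.5382 -0.3272]] [ 0.506  -0.3337]
bottom edge [[ 0.5297 -0.35  ]
 [ 0.4794 -0.3416]] [ 0.5045 -0.3458]
[ 0.5054 -0.3331  0.0673]
```

Run:
```python
from h import *
o=[-90,0,80.4]
env.move_straight([.5033,-.3336,.062],rotation=o,rate=.06)
r=env.move_straight([.5033,-.3336,.0555],rotation=o,rate=.02,force_limit=4)
env.dwell(.2)
s=env.read_state();print(r,s['clock'],s['position'],s['tool_rot'],s['force'])
```

```text
True 45.0167 [ 0.5035 -0.3338  0.0568] [-90.0317   0.0257  80.414 ] [0.178  0.6993 5.7125]
```

```bash
python3 - <<'E'
from h import *
o=[-90,0,80.4]
env.gripper_to(0.9)
s=env.read_state();print(s['clock'],s['position'],s['force'],s['opening'])
env.move_straight([.5033,-.3336,.17],rate=.12)
env.goto([.50,-.33,.20],[-90,0,90]); 
p=shot('wrist','w7.png');np.savez('w7.npz',**p)
env.goto([.35,-.40,.25],[-90,0,90])
shot('scene','s8.png');shot('top','t8.png');print(env.read_state()['clock'])
E
python3 -c "
import cv2
a=cv2.imread('pics/s8.png')[110:310,90:330];b=cv2.imread('pics/w7.png')[115:220,200:310];c=cv2.imread('pics/t8.png')[160:230,210:380]
cv2.imwrite('pics/s8z.png',cv2.resize(a,None,fx=3,fy=3,interpolation=2))
cv2.imwrite('pics/t8z.png',cv2.resize(c,None,fx=4.5,fy=4.5,interpolation=2))
cv2.imwrite('pics/w7z.png',cv2.resize(b,None,fx=5.4,fy=5.4,interpolation=2))"
```

```text
46.1417 [ 0.5022 -0.3331  0.0553] [ 0.237  -0.1484  0.9348] 0.8990153171392297
48.4083
```

View pics/s8z.png

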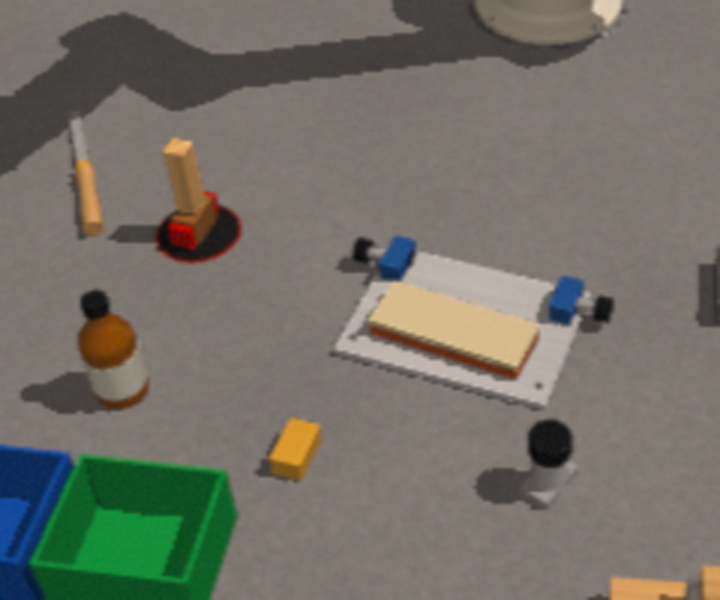

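View pics/w7z.png

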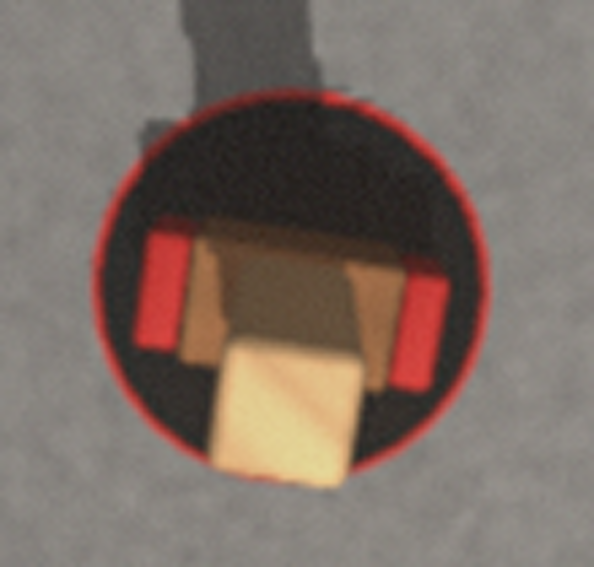

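View pics/t8z.png

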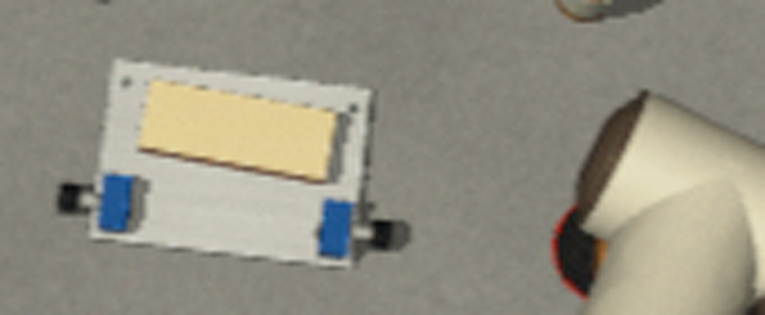

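Run:
```python
from h import *
env.close_job();print(env.read_state()['clock'])
```

```text
the job is handed in; nothing more can be done
the job is handed in; nothing more can be done
```

The whetstone is out of its holder, the mallet is back on its pad, and the job was handed in at about 48 s of the 72 s allowed.

**Pushing the stone:** I gripped the mallet by its handle at 60 N and pushed the stone out with soft pushes on alternate ends. The highest forward push I recorded was 14.4 N. I took readings between small steps, so I did not see the force inside each step. Three early pushes stopped on a force limit instead; their true peaks weren't measured, but those limits were 14.5 N or less.

**Where the stone lies:** The last pictures show it flat on the open front of the bed. Its back corners are about 27 and 33 mm ahead of the holder's origin, and the jaw fronts are at 10 mm. Its front edge is at about 94 mm, short of the bed's edge at 115 mm. It is turned slightly, by 2 to 4° depending on the camera.

**Where the mallet stands:** It is upright on its pad, about 0.5 mm off-centre by comparing pictures. The gripper was open and well clear when I handed in.

**Other checks:**
- **Mallet on the bed:** On the first push the mallet probably touched the bed, with about 8 N upward, because the arm sagged. I carried it higher after that.
- **Camera bias:** The scene camera read the bed's front edge about 4 mm too far forward, so I relied more on the top view.
- **Overshoot:** The last pushes went about 5 mm further than planned, which was harmless.
- **Other things on the bench:** Those visible in the last pictures look where they were. I did not measure them.

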